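# Open the roll-top cover and set the flattening plate on its guide pins

### The job

Roll the slatted shutter of the slide station all the way up and back along its curved tracks, until it stays open by itself. Then set the steel flattening plate with the red handle on the two guide pins inside: keep it level, lower it gently rather than dropping it, and leave it lying flat on the block with the shutter still open. Do not shift or knock over the bottle, the jar and the tube that stand about.

Things in the scene. Friction and masses are not known exactly. Their poses are not given: they have to be found in the camera images.
- station: White roll-top slide station, fixed: 304 deep (x), 210 wide (y), 224 mm high. Origin: centre of its underside; x to its back, y to its left. D-shaped side cheeks 10 mm thick, inner faces at y = +-95. Shutter up, it is open above and in front, but for a sill (top z = 61, x = -143..-135) and a rear inner shell from x = +20 back. Left of it an analyser 0.4 m tall: world x > 0.55, y -0.12..0.21.
- shutter_axis (a point): Centre of the shutter's circular tracks, 72 mm above the middle of the station's underside; the slats all turn about the station's y axis through this point, at a radius of 140 mm; the cheeks' rims are at 152 mm.
- shutter (a joint): Turn of the shutter along its tracks, rad: 0 = closed, 1.80 = fully open; grows as the front edge goes up, then back. 3 to 8 N on the blue bar moves it. Let go before about 0.9 it rolls shut again, beyond 1.3 (sooner if heavy) it rolls on by itself to the rear stop and stays. Open, its leading edge is 12 degrees behind the top.
- shutter_bar (a point): Middle of the blue pull bar on the shutter's lowest slat: round, 12 mm thick, 116 mm long along the station's y, centre 35 mm outside the slats (175 mm from the axis), on a black post at each end. With the shutter at q it stands at angle 0.14 rad + q above level, seen from shutter_axis towards the front. It can be pushed from below or in front with closed fingers, or pinched.
- seat (a point): Middle between the two guide pins on the top of the block (22 mm above the station's underside, 70 mm in front of the station's middle). The flattening plate's underside centre belongs here. Axes as the station's.
- pin_left (a point): Tip of the left guide pin. Both pins are 10 mm thick, stand 35 mm up from the block, 120 mm apart along the station's y; the last 6 mm taper to 3 mm.
- pin_right (a point): Tip of the right guide pin (see pin_left).
- top_plate: Steel flattening plate, 80 (x) x 144 (y) x 12 (z) mm, about 0.45 kg, lying on the worktop handle up; origin: centre of its underside. Two through holes, 13 mm wide, chamfered 2 mm, at y = +-60 mm; it fits either way round. On top a red handle bar along its y, 16 mm thick (x), 78 mm long, z = 68..86 mm, on two posts at y = +-31 mm.
- plate_grip (a point): Centre of the plate's red handle bar, 77 mm above the plate's underside; pinch the bar across its 16 mm (along the plate's x) from above.
- salt_bottle: Bystander: small clear bottle with a blue cap, 52 mm across, 125 mm high; origin at the centre of its underside.
- blue_jar: Bystander: square lidded jar with blue stain, 61 mm across, 72 mm high; origin at the centre of its underside.
- strip_tube: Bystander: white round tube with a white cap, 47 mm across, 118 mm high; origin at the centre of its underside.

How it is judged:
On the way:
1. the shutter is rolled up and back to its open position, the plate not yet on the pins (value of joint shutter above 1.65 rad and distance between top_plate and seat above 0.06 m), for 0.2 s.
At the end, for the whole second after the job is handed in: The shutter stands open (joint above 1.65 of 1.80 rad) and the flattening plate rests on the block, both pins through its holes: its underside centre within 5 mm of the seat sideways and 3 mm in height, level within 0.04 rad, in line with the pins within 0.08 rad, at rest (value of joint shutter above 1.65 rad and horizontal distance between top_plate and seat below 0.005 m and z of top_plate in the frame of seat between -0.003 and 0.003 m and angle between top_plate's own z axis and vertical below 0.04 rad and angle between the y axis of top_plate and the y axis of station, either way round below 0.08 rad and linear speed of top_plate below 0.01 m/s); the robot touches nothing.
It fails at once if the clear plastic bottle with a blue cap is shifted more than 30 mm or tipped over (distance of salt_bottle from where it was at the start of the episode above 0.03 m or angle between salt_bottle's own z axis and vertical above 0.5 rad).
It fails at once if the square jar of blue stain is shifted more than 30 mm or tipped over (distance of blue_jar from where it was at the start of the episode above 0.03 m or angle between blue_jar's own z axis and vertical above 0.5 rad).
It fails at once if the white strip tube is shifted more than 30 mm or tipped over (distance of strip_tube from where it was at the start of the episode above 0.03 m or angle between strip_tube's own z axis and vertical above 0.5 rad).
It fails at once if the plate is dropped onto the pins or block (moving faster than 0.3 m/s within 40 mm of its seat) (distance between top_plate and seat below 0.04 m and linear speed of top_plate above 0.3 m/s).
It also fails if it takes over 72 s, if anything falls off the work surface, if the arm or the gripper's body presses on something with over 40 N, if the wrist force passes 120 N, or if a joint passes its speed limit or range.

### The arm

A 6-joint arm with a two-finger parallel gripper is mounted at the origin on a cart in front of the work surface, level with it; the furniture and walls round the work are solid. World frame = base frame: x ahead of the robot, y to its left, z up, the work surface at z = 0. Lengths are in m, angles in rad, forces in N, time in s.
With the tool pointing down it reaches from about 0.225 to 0.875 m from the base axis. Payload 3.4 kg.
Tool frame: the origin (TCP) lies at the very end of the fingers, on their centre line; the grasp point (between the pads) lies behind it (manip.grasp_offset is the z of the grasp point in the tool frame, in m); z points along the fingers, y is the line along which they close (so a half turn about z gives the same grasp; the last joint's range is limited). The gripper opens to 85 mm and grips with 20 to 120 N. Pads are 22 mm wide; open, the fingers measure 114 mm over their backs; the gripper's body (76 mm by 85 mm) begins 54 mm behind the grasp point. The pads swing forward as they close: fully open they stand 13 mm farther back than shut.
Start: joints at [-1.405, 0.276, 1.505, -0, 1.361, -0.121], TCP at [0.163, -0.552, 0.231] pointing down, gripper open.
Joint ranges: [-2.89, 2.89], [-0.75, 2.08], [0.22, 2.7], [-1.18, 4.32], [0.11, 2.71], [-2.7, 2.7]. Speed limits (rad/s): [2.57, 2.57, 3.14, 3.14, 3.14, 3.14].

### API

Orientations are given as a unit quaternion [w, x, y, z].
In Python, from rig import manip gives the robot as it stands.
- The arm moves only by the shell command python3 -m pendant 'ROWS' [FORCE]. ROWS is JSON, a list of rows, each an object of numbers: "dx", "dy", "dz": the shift along the tool's x, y, z in m; "rx", "ry", "rz": the turn, a rotation vector about the tool's x, y, z in degrees; "hand": the finger opening in m, from 0 to 0.0854. In form: [{"dx": .., "dy": .., "dz": .., "rx": .., "ry": .., "rz": .., "hand": ..}, ...]. A call has 1 to 12 rows; each row shifts and turns the commanded pose from where the row before left it, along the tool's axes as they then stand; what a row does not reach is not made up. A row lasts 1/12 s, in which the tool goes at most 41.7 mm and 7.16 degrees, less where a joint would pass 70% of its speed; a pose out of reach is approached as far as the arm can. A call is refused whole if a number of a shift passes 0.0417 or a number of a turn 7.16, either way. A call with a gripper value outside its range is refused whole. The fingers move at their own pace and stop on an object; FORCE is the grip in N (left out, the last holds). Time passes only in rows, so rows that do not move let the fingers close. It gives the time, the measured TCP pose, the force, the opening and the grip force at its end, in the units of the state.
- manip.get_state(): the state, without advancing time (a new reading comes with each control period).
- manip.get_image(name): name is "scene" or "top"; returns a dict with "frame" (384x512x3 uint8, red, green, blue), "fx", "fy", "cx", "cy" (pixels), "position" and "attitude" of the camera in the world. Camera axes: x right, y up, looking along -z (the intrinsics and any distortion apply to the point x, -y, -z); pixel columns grow to the right and rows downward; lengths in m; the calibration is good to about 2 mm. A picture is of the moment at which its call begins. There is no depth.
- manip.sign_off(): hands the job in; it is judged then, once.
The state is a dict: "clock": time; "qpos": joint angles; "qd": joint speeds; "effort": joint torques, N m; "position": TCP position; "ee_rot": TCP orientation; "contact_force": force on the tool from outside, world axes, zero at the start; "moment": the same for the moment, N m; "width": finger opening in m; "gripper_force": force on a finger pad.
Only numpy, scipy, OpenCV 4.12 (cv2) and the standard library are available. Lean on these libraries where they do the work, as an engineer would, in place of code of your own. Each camera call takes 0.05 s, during which the arm holds its last target. There are 200 camera calls.

## Working session

There is one attempt and no reset: what is moved stays moved. The work goes in short steps, Python scripts to look and compute and a shell command to move; the robot and the scene stay as the last step left them, time stands still between calls to the robot, and variables do not carry over. Pictures are saved under pics/ and viewed, at most 10 in all, crops included, and the job is handed in when it is done.

```bash
mkdir -p pics; ls; python3 - <<'E'
from rig import manip
import cv2,numpy as np
s=manip.get_state();print(s,manip.grasp_offset)
for n in("scene","top"):
    d=manip.get_image(n);cv2.imwrite(f"pics/{n}0.png",d["frame"][:,:,::-1]);d2={k:v for k,v in d.items() if k!="frame"};print(n,d2)
E
```

```text
pics
{'clock': 0.0, 'qpos': array([-1.40504307e+00,  2.76579307e-01,  1.50617923e+00, -1.41391927e-05,
        1.36067088e+00, -1.21031467e-01]), 'qd': array([ 0.00016511,  0.00060927,  0.00178124, -0.00091001,  0.000661  ,
        0.0019888 ]), 'effort': array([ 5.91544904e-04, -4.16777623e+01, -2.45806468e+01, -7.30194733e-05,
        1.11208393e-02, -1.57485903e-05]), 'position': array([ 0.16253234, -0.55098395,  0.23043028]), 'ee_rot': array([-9.17996139e-04,  9.89736290e-01,  1.42902879e-01, -2.74451054e-05]), 'contact_force': array([ 0.78535424,  0.00529769, -0.43545497]), 'moment': array([-0.00434638, -0.0390437 , -0.03238562]), 'gripper_force': 0.0, 'width': 0.08484869569909341} -0.0187
scene {'fx': 383.1880299614239, 'fy': 383.1880299614239, 'cx': 260.2531117078216, 'cy': 192.30919733321326, 'position': array([1.18980693, 0.64969134, 1.26782437]), 'attitude': array([0.39490511, 0.12633447, 0.27731743, 0.86670906])}
top {'fx': 411.8978187731047, 'fy': 411.8978187731047, 'cx': 260.7858671043581, 'cy': 189.49384030298174, 'position': array([-0.21543828,  0.48774237,  1.1696357 ]), 'attitude': array([-0.51285071, -0.16955314,  0.27324113,  0.79597435])}
```

View pics/scene0.png

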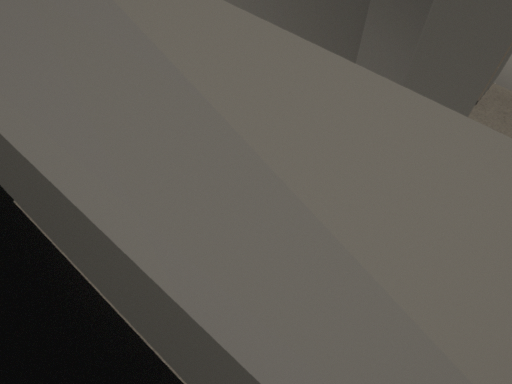

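View pics/top0.png

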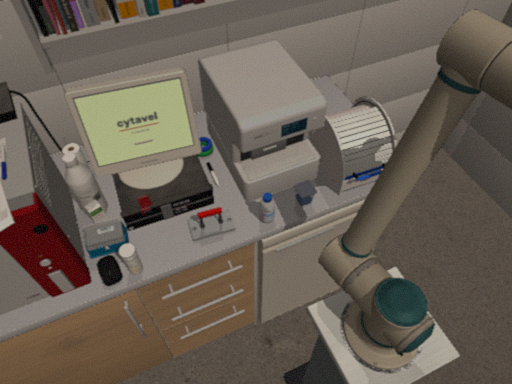

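The top view shows the station at about (360,145) with its blue bar at (370,174), the plate at (212,222), the bottle at (267,207), the jar at (305,193) and the tube at (130,258). The scene camera is blocked by furniture. I'll enlarge the top view.

```bash
cat > h.py <<'E'
import numpy as np,cv2
from rig import manip
from scipy.spatial.transform import Rotation as R
def rot(q): return R.from_quat([q[1],q[2],q[3],q[0]])
def ray(d,u,v):
    r=rot(d["attitude"]).apply([(u-d["cx"])/d["fx"],-(v-d["cy"])/d["fy"],-1]);return np.array(d["position"]),r
def onz(d,u,v,z):
    p,r=ray(d,u,v);return p+r*(z-p[2])/r[2]
def proj(d,P):
    c=rot(d["attitude"]).inv().apply(np.array(P)-d["position"])
    return d["cx"]+d["fx"]*c[...,0]/-c[...,2], d["cy"]+d["fy"]*c[...,1]/c[...,2]
def crop(d,x0,x1,y0,y1,s,fn):
    cv2.imwrite(fn,cv2.resize(d["frame"][y0:y1,x0:x1,::-1],None,fx=s,fy=s,interpolation=cv2.INTER_CUBIC))
E
python3 - <<'E'
from h import *
d=manip.get_image("top");print(d["position"])
crop(d,172,432,60,255,3,"pics/c1.png")
for n,u,v,z in(("plate",212,228,.0),("handle",210,213,.086),("bottlecap",267,197,.125),("bottle base",268,219,0),("jar",305,203,0),("bar",370,174,.1),("tube cap",127,250,.118),("base",385,330,0),("analyser top corner",326,102,.4)): print(n,onz(d,u,v,z).round(3))
E
```

```text
[-0.21543828  0.48774237  1.1696357 ]
plate [0.515 0.319 0.   ]
handle [0.517 0.317 0.086]
bottlecap [0.474 0.138 0.125]
bottle base [0.471 0.133 0.   ]
jar [ 0.478 -0.014  0.   ]
bar [ 0.435 -0.229  0.1  ]
tube cap [0.472 0.585 0.118]
base [-0.007 -0.01   0.   ]
analyser top corner [ 0.526 -0.063  0.4  ]
```

View pics/c1.png

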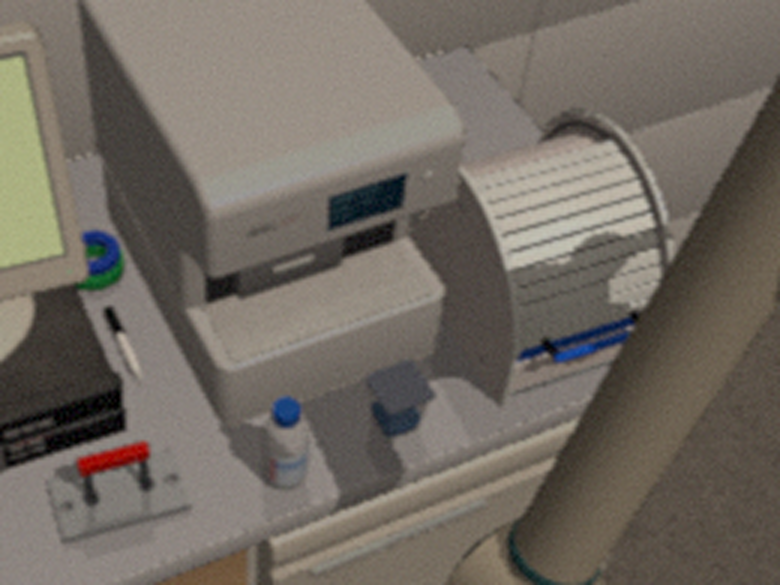

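The enlarged view shows the left cheek and the blue bar's left end, near crop (555,355). The arm hides the right part of the station, so I'll move it clear.

```bash
python3 -m pendant '[{"dx":-0.038,"dy":-0.0113},{"dx":-0.038,"dy":-0.0113},{"dx":-0.038,"dy":-0.0113},{"dx":-0.038,"dy":-0.0113},{"dx":-0.038,"dy":-0.0113},{"dx":-0.038,"dy":-0.0113},{"dx":-0.038,"dy":-0.0113},{"dx":-0.038,"dy":-0.0113},{"hand":0}]'
python3 - <<'E'
from h import *
d=manip.get_image("top")
crop(d,312,412,80,210,6,"pics/c2.png") if 0 else crop(d,310,430,95,195,6,"pics/c2.png")
E
```

```text
invalid input
```

View pics/c2.png

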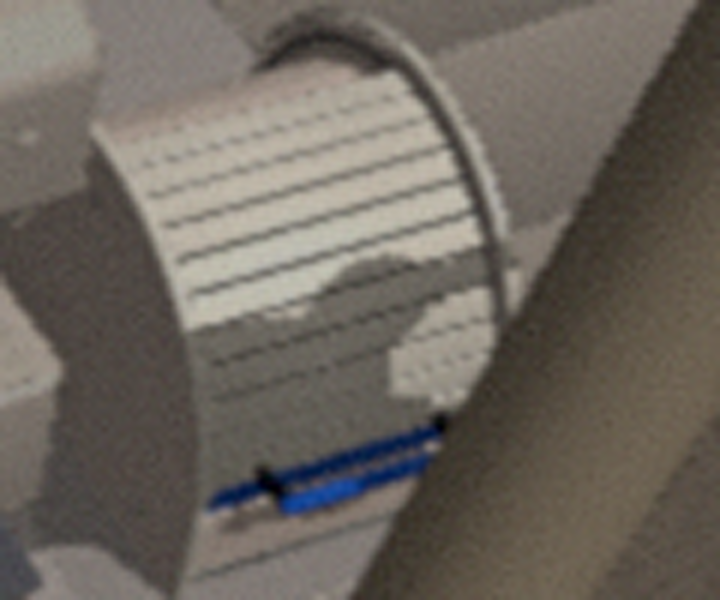

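The call was refused, so the arm hasn't moved. The crop shows the dark blue leading edge and the lighter bar. I'll retry with full rows.

```bash
python3 -m pendant '[{"dx":-0.038,"dy":-0.0113,"dz":0,"rx":0,"ry":0,"rz":0,"hand":0.0}]'; python3 -m pendant '[{"dx":-0.038,"dy":-0.0113}]'
```

```text
clock: 0.28
position: [0.1282, -0.5515, 0.2309]
ee_rot: [0.001, 0.989, 0.146, 0.002]
contact_force: [-0.3, -1.4, 0.5]
width: 0.0754
gripper_force: 0.0invalid input
```

```bash
python3 -m pendant '[{"dx":-0.038,"dy":-0.0113,"dz":0,"rx":0,"ry":0,"rz":0,"hand":0.0},{"dx":-0.038,"dy":-0.0113,"dz":0,"rx":0,"ry":0,"rz":0,"hand":0.0},{"dx":-0.038,"dy":-0.0113,"dz":0,"rx":0,"ry":0,"rz":0,"hand":0.0},{"dx":-0.038,"dy":-0.0113,"dz":0,"rx":0,"ry":0,"rz":0,"hand":0.0},{"dx":-0.038,"dy":-0.0113,"dz":0,"rx":0,"ry":0,"rz":0,"hand":0.0},{"dx":-0.038,"dy":-0.0113,"dz":0,"rx":0,"ry":0,"rz":0,"hand":0.0},{"dx":-0.038,"dy":-0.0113,"dz":0,"rx":0,"ry":0,"rz":0,"hand":0.0}]'
python3 - <<'E'
from h import *
d=manip.get_image("top")
crop(d,310,430,95,195,6,"pics/c3.png")
E
```

```text
clock: 0.87
position: [-0.1563, -0.5504, 0.2313]
ee_rot: [0.0, 0.99, 0.143, 0.0]
contact_force: [0.0, -0.9, -0.3]
width: 0.0001
gripper_force: 0.0
```

View pics/c3.png

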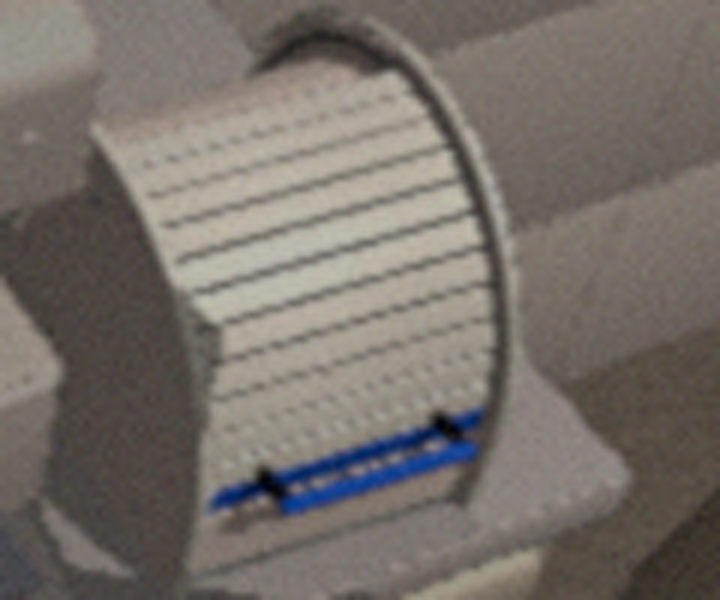

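The whole station front is now visible. The bar runs from about px (357.2,179.7) to (388.8,170.0), with the dark edge of the slat above it. Next I'll measure at subpixel level.

```bash
python3 - <<'E'
from h import *
from scipy.signal import find_peaks
d=manip.get_image("top");f=d["frame"].astype(float)
for _ in range(5): f+=manip.get_image("top")["frame"]
f/=6;np.save("f0.npy",f)
b=f[:,:,2]-f[:,:,0]
pts=[]
for u in range(359,388):
    col=b[160:190,u]; p,_=find_peaks(col,height=25)
    if len(p): 
        k=p[-1]; w=np.clip(col[k-1:k+3],0,None); w=np.clip(col[max(k-1,0):k+2],0,None); pts.append((u,160+(w*np.arange(k-1,k+2)).sum()/w.sum()))
pts=np.array(pts);l=np.polyfit(pts[:,0],pts[:,1],1);print(l,np.abs(pts[:,1]-np.polyval(l,pts[:,0])).max())
us=np.arange(350,396);prof=[b[int(round(np.polyval(l,u))),u] for u in us];print(list(zip(us.tolist(),np.round(prof).astype(int).tolist())))
for e in((357.2,None),(389,None)):
    print(onz(d,e[0],np.polyval(l,e[0]),.0964).round(4))
# red handle
r=f[:,:,0]-np.maximum(f[:,:,1],f[:,:,2]);m=(r>50).astype(np.uint8);m[:, :180]=0
n,lab,st,c=cv2.connectedComponentsWithStats(m);
for i in range(1,n):
    if st[i,4]>30:print(st[i],c[i])
E
```

```text
[ -0.31459352 291.34697034] 0.2990986904004558
[(350, -14), (351, -14), (352, -14), (353, -15), (354, -14), (355, -13), (356, 21), (357, 90), (358, 124), (359, 127), (360, 132), (361, 132), (362, 126), (363, 130), (364, 131), (365, 123), (366, 130), (367, 130), (368, 126), (369, 127), (370, 132), (371, 124), (372, 127), (373, 132), (374, 125), (375, 125), (376, 134), (377, 127), (378, 127), (379, 132), (380, 129), (381, 123), (382, 131), (383, 131), (384, 119), (385, 134), (386, 132), (387, 126), (388, 105), (389, 47), (390, -3), (391, -14), (392, -13), (393, -12), (394, -13), (395, -13)]
[ 0.4369 -0.1798  0.0964]
[ 0.4297 -0.3038  0.0964]
[198 207  24  12 151] [209.48344371 212.28476821]
```

```bash
cat >> h.py <<'E'
def frame(x,y,yaw,pts):
    pts=np.atleast_2d(pts).astype(float);c,s=np.cos(yaw),np.sin(yaw)
    return np.c_[x+c*pts[:,0]-s*pts[:,1],y+s*pts[:,0]+c*pts[:,1],pts[:,2]]
E
python3 - <<'E'
from h import *
d=manip.get_image("top");f=np.load("f0.npy")
L=np.array(onz(d,356.6,-.31459*356.6+291.347,.0964));Rr=np.array(onz(d,388.8,-.31459*388.8+291.347,.0964))
v=(L-Rr);yaw=np.arctan2(-v[0],v[1]);mid=(L+Rr)/2;print("len",np.hypot(*v[:2]),"yaw",yaw,mid)
O=mid[:2]+.1733*np.array([np.cos(yaw),np.sin(yaw)]);print("O",O)
r=f[:,:,0]-np.maximum(f[:,:,1],f[:,:,2]);w=np.clip(r,0,None);w[w<30]=0;w[:200]=0;w[225:]=0;w[:,:190]=0;w[:,230:]=0
vv,uu=np.nonzero(w);ww=w[vv,uu];mu=np.array([np.average(uu,weights=ww),np.average(vv,weights=ww)])
ev,E=np.linalg.eigh(np.cov(np.c_[uu,vv].T,aweights=ww));dr=E[:,1]*np.sqrt(12*ev[1])/2
A=onz(d,*(mu-dr),.079);B=onz(d,*(mu+dr),.079);print("handle",mu,onz(d,*mu,.079),A,B,np.hypot(*(A-B)[:2]))
hv=A-B;hv*=np.sign(hv[1]);py=np.arctan2(-hv[0],hv[1]);pc=onz(d,*mu,.079);print("pyaw",py)
s=4
im=cv2.resize(f.astype(np.uint8)[:,:,::-1],None,fx=s,fy=s,interpolation=cv2.INTER_CUBIC).copy()
def dots(P,col):
    u,v=proj(d,P)
    for a,b in zip(u,v): cv2.circle(im,(int(round((a+.5)*s)),int(round((b+.5)*s))),1,col,-1)
t=np.linspace(-.4,np.pi+.4,90)
for yy in(.105,-.105): dots(frame(*O,yaw,np.c_[-.152*np.cos(t),0*t+yy,.072+.152*np.sin(t)]),(0,255,0))
n=np.linspace(-1,1,60)
for xx in(-.135,-.143):dots(frame(*O,yaw,np.c_[0*n+xx,n*.095,0*n+.061]),(0,0,255))
for sx in(-1,1): dots(frame(*pc[:2],py,np.c_[0*n+sx*.04,n*.072,0*n+.012]),(0,255,0))
for sy in(-1,1):
  dots(frame(*pc[:2],py,np.c_[n*.04,0*n+sy*.072,0*n+.012]),(0,255,0)); a=n*np.pi; dots(frame(*pc[:2],py,np.c_[.0065*np.cos(a),sy*.06+.0065*np.sin(a),0*n+.012]),(0,0,255))
a=im[95*s:195*s,310*s:430*s];b=im[195*s:245*s,180*s:245*s]
c=np.zeros((400,480+260,3),np.uint8);c[:,:480]=a;c[:200,480:]=b;cv2.imwrite("pics/o1.png",c)
E
```

```text
len 0.12570590622035135 yaw -0.05804967753203446 [ 0.43337183 -0.24023361  0.0964    ]
O [ 0.60637992 -0.25028797]
handle [209.29886874 212.22995544] [0.52513157 0.3171581  0.079     ] [0.52107477 0.27918401 0.079     ] [0.52914159 0.35469431 0.079     ] 0.07593997310246037
pyaw -0.10642708227446143
```

View pics/o1.png

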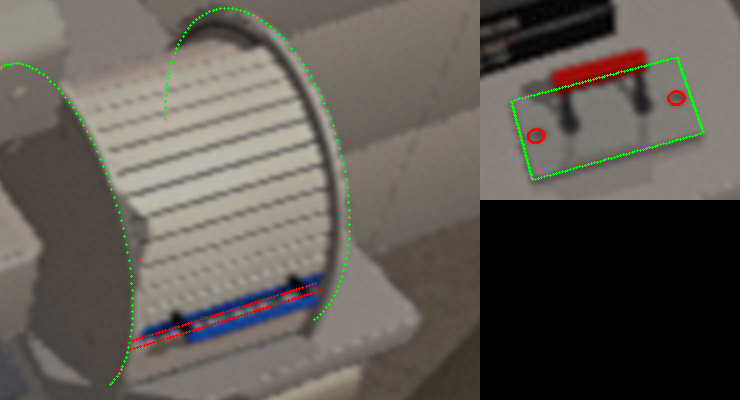

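The overlay fits. The plate's outline and holes sit on the drawn points, and the cheek rims lie within a few millimetres. I'll use the bar at (0.433,-0.240), pinch it from above and follow the arc. First I turn the tool in place.

```bash
python3 -m pendant '[{"dx":0,"dy":0,"dz":0,"rx":0,"ry":0,"rz":-7.02,"hand":0.026},{"dx":0,"dy":0,"dz":0,"rx":0,"ry":0,"rz":-7.02,"hand":0.026},{"dx":0,"dy":0,"dz":0,"rx":0,"ry":0,"rz":-7.02,"hand":0.026},{"dx":0,"dy":0,"dz":0,"rx":0,"ry":0,"rz":-7.02,"hand":0.026},{"dx":0,"dy":0,"dz":0,"rx":0,"ry":0,"rz":-7.02,"hand":0.026},{"dx":0,"dy":0,"dz":0,"rx":0,"ry":0,"rz":-7.02,"hand":0.026},{"dx":0,"dy":0,"dz":0,"rx":0,"ry":0,"rz":-7.02,"hand":0.026},{"dx":0,"dy":0,"dz":0,"rx":0,"ry":0,"rz":-7.02,"hand":0.026},{"dx":0,"dy":0,"dz":0,"rx":0,"ry":0,"rz":-7.02,"hand":0.026},{"dx":0,"dy":0,"dz":0,"rx":0,"ry":0,"rz":-7.02,"hand":0.026}]'
cat >> h.py <<'E'
def delta(x,y,z):
    s=manip.get_state();r=rot(s["ee_rot"]);e=r.as_matrix()
    print("tool-shift",r.inv().apply(np.array([x,y,z])-s["position"]).round(4),"tool-x angle",np.arctan2(e[1,0],e[0,0]).round(4),"z",e[:,2].round(3),"q",s["qpos"].round(2))
E
python3 -c "
from h import *
delta(.4304,-.2400,.15)"
```

```text
clock: 2.1
position: [-0.1529, -0.5509, 0.2315]
ee_rot: [0.0, 0.725, 0.689, -0.0]
contact_force: [-0.2, 0.4, 0.1]
width: 0.0263
gripper_force: 0.0
tool-shift [0.3399 0.5669 0.0815] tool-x angle 1.5205 z [ 0. -0. -1.] q [-1.96  0.27  1.51  0.    1.36 -1.91]
```

```bash
python3 -m pendant '[{"dx":0.02,"dy":0.0333,"dz":0,"rx":0,"ry":0,"rz":0,"hand":0.026},{"dx":0.02,"dy":0.0333,"dz":0,"rx":0,"ry":0,"rz":0,"hand":0.026},{"dx":0.02,"dy":0.0333,"dz":0,"rx":0,"ry":0,"rz":0,"hand":0.026},{"dx":0.02,"dy":0.0333,"dz":0,"rx":0,"ry":0,"rz":0,"hand":0.026},{"dx":0.02,"dy":0.0333,"dz":0,"rx":0,"ry":0,"rz":0,"hand":0.026},{"dx":0.02,"dy":0.0333,"dz":0,"rx":0,"ry":0,"rz":0,"hand":0.026},{"dx":0.02,"dy":0.0333,"dz":0,"rx":0,"ry":0,"rz":0,"hand":0.026},{"dx":0.02,"dy":0.0333,"dz":0,"rx":0,"ry":0,"rz":0,"hand":0.026},{"dx":0.02,"dy":0.0333,"dz":0,"rx":0,"ry":0,"rz":0,"hand":0.026},{"dx":0.02,"dy":0.0333,"dz":0,"rx":0,"ry":0,"rz":0,"hand":0.026},{"dx":0.02,"dy":0.0333,"dz":0,"rx":0,"ry":0,"rz":0,"hand":0.026},{"dx":0.02,"dy":0.0333,"dz":0,"rx":0,"ry":0,"rz":0,"hand":0.026}]'; python3 -m pendant '[{"dx":0.02,"dy":0.0333,"dz":0,"rx":0,"ry":0,"rz":0,"hand":0.026},{"dx":0.02,"dy":0.0333,"dz":0,"rx":0,"ry":0,"rz":0,"hand":0.026},{"dx":0.02,"dy":0.0333,"dz":0,"rx":0,"ry":0,"rz":0,"hand":0.026},{"dx":0.02,"dy":0.0333,"dz":0,"rx":0,"ry":0,"rz":0,"hand":0.026},{"dx":0.02,"dy":0.0333,"dz":0,"rx":0,"ry":0,"rz":0,"hand":0.026},{"dx":0,"dy":0,"dz":0,"rx":0,"ry":0,"rz":0,"hand":0.026}]'
python3 -c "
from h import *
delta(.4304,-.2400,.084)"
```

```text
clock: 3.1
position: [0.2607, -0.3325, 0.2317]
ee_rot: [0.001, 0.727, 0.687, -0.0]
contact_force: [-0.1, -0.9, 0.9]
width: 0.0262
gripper_force: 0.0
clock: 3.6
position: [0.4368, -0.2402, 0.2315]
ee_rot: [0.001, 0.725, 0.689, 0.002]
contact_force: [0.1, -0.1, -0.3]
width: 0.0261
gripper_force: 0.0
tool-shift [-0.0004 -0.0072  0.1475] tool-x angle 1.5202 z [ 0.005  0.002 -1.   ] q [-0.65  0.16  1.66  0.    1.32 -0.6 ]
```

```bash
python3 -m pendant '[{"dx":0,"dy":-0.0065,"dz":0.03,"rx":0,"ry":0,"rz":0,"hand":0.026},{"dx":0,"dy":0,"dz":0.03,"rx":0,"ry":0,"rz":0,"hand":0.026},{"dx":0,"dy":0,"dz":0.025,"rx":0,"ry":0,"rz":0,"hand":0.026},{"dx":0,"dy":0,"dz":0.015,"rx":0,"ry":0,"rz":0,"hand":0.026},{"dx":0,"dy":0,"dz":0.015,"rx":0,"ry":0,"rz":0,"hand":0.026},{"dx":0,"dy":0,"dz":0.01,"rx":0,"ry":0,"rz":0,"hand":0.026},{"dx":0,"dy":0,"dz":0.005,"rx":0,"ry":0,"rz":0,"hand":0.026}]'
python3 - <<'E'
from h import *
delta(.4304,-.2400,.084)
d=manip.get_image("top");crop(d,310,430,95,195,6,"pics/c4.png")
E
```

```text
clock: 4.18
position: [0.4232, -0.2427, 0.1001]
ee_rot: [-0.001, 0.727, 0.687, -0.0]
contact_force: [-3.5, 2.6, 6.9]
width: 0.0258
gripper_force: 3.3
tool-shift [0.0031 0.007  0.0161] tool-x angle 1.5138 z [-0.002  0.002 -1.   ] q [-0.66  0.26  1.88 -0.    1.   -0.61]
```

View pics/c4.png

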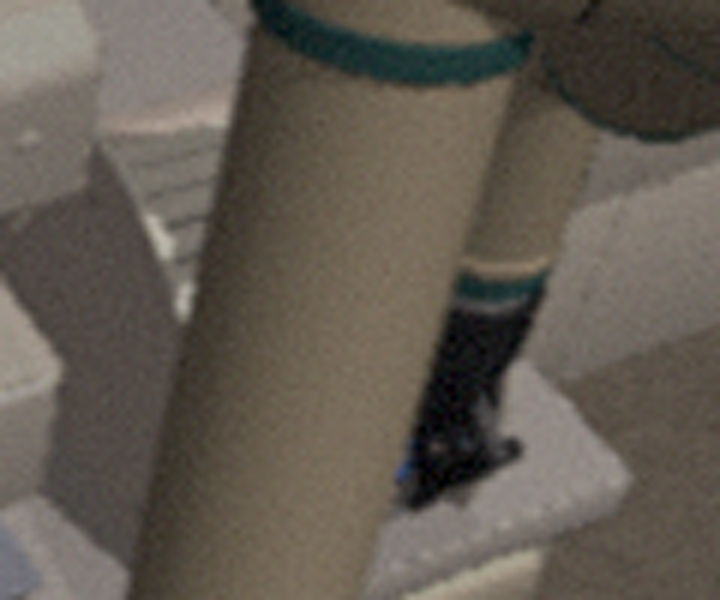

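The forearm hides the contact. The gripper shows at crop (400-520, 300-510), with a patch of blue bar at (403,470). I'll compare that with the projected TCP and bar.

```bash
python3 - <<'E'
from h import *
d=manip.get_image("top");s=manip.get_state();print(s["position"],s["contact_force"],s["moment"],s["gripper_force"])
T=s["position"]
for n,P in(("tcp",T),("tcp+x13",T+[.013,0,0]),("tcp-x27",T-[.027,0,0]),("tcp+y11",T+[0,.011,0]),("wrist .1 up",T+[0,0,.1]),("barL",[.437,-.182,.0964]),("barR",[.43,-.298,.0964])):
    u,v=proj(d,P);print(n,((u-310+.5)*6).round(),((v-95+.5)*6).round())
E
```

```text
[ 0.42366574 -0.24324117  0.10098286] [0.59399205 0.45423311 0.54639011] [ 0.03932196 -0.01698198 -0.01228888] 0.0
tcp 396.0 483.0
tcp+x13 383.0 466.0
tcp-x27 424.0 517.0
tcp+y11 380.0 489.0
wrist .1 up 440.0 362.0
barL 289.0 505.0
barR 468.0 450.0
```

The tool had simply settled 7 mm too far forward, so the inner finger sat over the bar. I'll lift, correct and descend.

```bash
python3 -m pendant '[{"dx":0,"dy":0,"dz":-0.012,"rx":0,"ry":0,"rz":0,"hand":0.026},{"dx":0.003,"dy":0.0065,"dz":0,"rx":0,"ry":0,"rz":0,"hand":0.026},{"dx":0,"dy":0,"dz":0,"rx":0,"ry":0,"rz":0,"hand":0.026},{"dx":0,"dy":0,"dz":0,"rx":0,"ry":0,"rz":0,"hand":0.026},{"dx":0,"dy":0,"dz":0,"rx":0,"ry":0,"rz":0,"hand":0.026}]'
python3 -m pendant '[{"dx":0,"dy":0,"dz":0.008,"rx":0,"ry":0,"rz":0,"hand":0.026},{"dx":0,"dy":0,"dz":0.008,"rx":0,"ry":0,"rz":0,"hand":0.026},{"dx":0,"dy":0,"dz":0.007,"rx":0,"ry":0,"rz":0,"hand":0.026},{"dx":0,"dy":0,"dz":0.005,"rx":0,"ry":0,"rz":0,"hand":0.026},{"dx":0,"dy":0,"dz":0,"rx":0,"ry":0,"rz":0,"hand":0.026},{"dx":0,"dy":0,"dz":0,"rx":0,"ry":0,"rz":0,"hand":0.026}]'
```

```text
clock: 4.7
position: [0.4309, -0.2415, 0.1133]
ee_rot: [0.0, 0.727, 0.686, -0.0]
contact_force: [-0.8, -0.1, -0.4]
width: 0.0264
gripper_force: 0.0
clock: 5.2
position: [0.4304, -0.2415, 0.0846]
ee_rot: [-0.001, 0.728, 0.686, -0.0]
contact_force: [-0.4, -0.2, -0.6]
width: 0.026
gripper_force: 0.0
```

Clear descent. Close on the bar.

```bash
python3 -m pendant '[{"dx":0,"dy":0.001,"dz":0,"rx":0,"ry":0,"rz":0,"hand":0.0},{"dx":0,"dy":0.001,"dz":0,"rx":0,"ry":0,"rz":0,"hand":0.0},{"dx":0,"dy":0.001,"dz":0,"rx":0,"ry":0,"rz":0,"hand":0.0},{"dx":0,"dy":0,"dz":0,"rx":0,"ry":0,"rz":0,"hand":0.0},{"dx":0,"dy":0,"dz":0,"rx":0,"ry":0,"rz":0,"hand":0.0},{"dx":0,"dy":0,"dz":0,"rx":0,"ry":0,"rz":0,"hand":0.0}]' 25
python3 - <<'E'
from h import *
s=manip.get_state();print(s["position"],s["contact_force"],s["width"],s["gripper_force"])
r=.175
prev=.14
for a in np.arange(.14,.14+1.80,.13):
    print(a.round(2),"dy %.4f dz %.4f"%(r*(np.cos(prev)-np.cos(a)),-r*(np.sin(a)-np.sin(prev))));prev=a
E
```

```text
clock: 5.7
position: [0.4353, -0.242, 0.0857]
ee_rot: [0.001, 0.728, 0.686, 0.001]
contact_force: [5.3, 1.9, -3.5]
width: 0.0107
gripper_force: 25.9
[ 0.43529236 -0.24198689  0.08566076] [ 5.34318243  1.89405904 -3.45112973] 0.01066803551404826 25.946820080280304
0.14 dy 0.0000 dz -0.0000
0.27 dy 0.0046 dz -0.0223
0.4 dy 0.0075 dz -0.0215
0.53 dy 0.0102 dz -0.0203
0.66 dy 0.0127 dz -0.0188
0.79 dy 0.0151 dz -0.0170
0.92 dy 0.0172 dz -0.0149
1.05 dy 0.0189 dz -0.0126
1.18 dy 0.0204 dz -0.0100
1.31 dy 0.0215 dz -0.0073
1.44 dy 0.0223 dz -0.0044
1.57 dy 0.0227 dz -0.0015
1.7 dy 0.0227 dz 0.0015
1.83 dy 0.0223 dz 0.0044
```

Bar gripped (width 10.7 mm). Follow the arc.

```bash
python3 -m pendant '[{"dx":0,"dy":0.0019,"dz":-0.0112,"rx":0,"ry":0,"rz":0,"hand":0.0},{"dx":0,"dy":0.0027,"dz":-0.0111,"rx":0,"ry":0,"rz":0,"hand":0.0},{"dx":0,"dy":0.0034,"dz":-0.0109,"rx":0,"ry":0,"rz":0,"hand":0.0},{"dx":0,"dy":0.0041,"dz":-0.0106,"rx":0,"ry":0,"rz":0,"hand":0.0},{"dx":0,"dy":0.0048,"dz":-0.0103,"rx":0,"ry":0,"rz":0,"hand":0.0},{"dx":0,"dy":0.0054,"dz":-0.01,"rx":0,"ry":0,"rz":0,"hand":0.0}]'
```

```text
clock: 6.2
position: [0.4556, -0.2431, 0.1489]
ee_rot: [-0.001, 0.728, 0.686, -0.0]
contact_force: [3.4, -1.0, -8.1]
width: 0.0106
gripper_force: 24.7
```

```bash
python3 -m pendant '[{"dx":0,"dy":0.006,"dz":-0.0097,"rx":0,"ry":0,"rz":0,"hand":0.0},{"dx":0,"dy":0.0067,"dz":-0.0091,"rx":0,"ry":0,"rz":0,"hand":0.0},{"dx":0,"dy":0.0073,"dz":-0.0087,"rx":0,"ry":0,"rz":0,"hand":0.0},{"dx":0,"dy":0.0078,"dz":-0.0083,"rx":0,"ry":0,"rz":0,"hand":0.0},{"dx":0,"dy":0.0084,"dz":-0.0077,"rx":0,"ry":0,"rz":0,"hand":0.0},{"dx":0,"dy":0.0088,"dz":-0.0072,"rx":0,"ry":0,"rz":0,"hand":0.0},{"dx":0,"dy":0.0093,"dz":-0.0066,"rx":0,"ry":0,"rz":0,"hand":0.0},{"dx":0,"dy":0.0096,"dz":-0.006,"rx":0,"ry":0,"rz":0,"hand":0.0},{"dx":0,"dy":0.01,"dz":-0.0053,"rx":0,"ry":0,"rz":0,"hand":0.0},{"dx":0,"dy":0.0104,"dz":-0.0047,"rx":0,"ry":0,"rz":0,"hand":0.0}]'
```

```text
clock: 7.03
position: [0.5354, -0.2476, 0.2248]
ee_rot: [-0.003, 0.728, 0.686, -0.003]
contact_force: [-9.7, 1.8, 15.1]
width: 0.0109
gripper_force: 26.2
```

```bash
python3 -m pendant '[{"dx":0,"dy":0.0106,"dz":-0.0055,"rx":0,"ry":0,"rz":0,"hand":0.0},{"dx":0,"dy":0.0108,"dz":-0.0045,"rx":0,"ry":0,"rz":0,"hand":0.0},{"dx":0,"dy":0.011,"dz":-0.0026,"rx":0,"ry":0,"rz":0,"hand":0.0},{"dx":0,"dy":0.0112,"dz":-0.0018,"rx":0,"ry":0,"rz":0,"hand":0.0},{"dx":0,"dy":0.0113,"dz":-0.0011,"rx":0,"ry":0,"rz":0,"hand":0.0},{"dx":0,"dy":0.0113,"dz":-0.0004,"rx":0,"ry":0,"rz":0,"hand":0.0}]'
```

```text
clock: 7.53
position: [0.6055, -0.2516, 0.2399]
ee_rot: [-0.001, 0.728, 0.686, -0.001]
contact_force: [-1.4, 1.2, 2.7]
width: 0.011
gripper_force: 26.4
```

```bash
python3 -m pendant '[{"dx":0,"dy":0.0113,"dz":0.0004,"rx":0,"ry":0,"rz":0,"hand":0.0},{"dx":0,"dy":0.0113,"dz":0.0011,"rx":0,"ry":0,"rz":0,"hand":0.0},{"dx":0,"dy":0.0112,"dz":0.0018,"rx":0,"ry":0,"rz":0,"hand":0.0},{"dx":0,"dy":0.011,"dz":0.0026,"rx":0,"ry":0,"rz":0,"hand":0.0},{"dx":0,"dy":0,"dz":0,"rx":0,"ry":0,"rz":0,"hand":0.0},{"dx":0,"dy":0,"dz":0,"rx":0,"ry":0,"rz":0,"hand":0.03},{"dx":0,"dy":0,"dz":0,"rx":0,"ry":0,"rz":0,"hand":0.03},{"dx":0,"dy":0,"dz":0,"rx":0,"ry":0,"rz":0,"hand":0.03}]'
python3 -m pendant '[{"dx":0,"dy":0,"dz":-0.02,"rx":0,"ry":0,"rz":0,"hand":0.03},{"dx":0,"dy":0,"dz":-0.03,"rx":0,"ry":0,"rz":0,"hand":0.03},{"dx":0,"dy":0,"dz":-0.04,"rx":0,"ry":0,"rz":0,"hand":0.03},{"dx":0,"dy":-0.04,"dz":0,"rx":0,"ry":0,"rz":0,"hand":0.03},{"dx":0,"dy":-0.04,"dz":0,"rx":0,"ry":0,"rz":0,"hand":0.03},{"dx":0,"dy":-0.04,"dz":0,"rx":0,"ry":0,"rz":0,"hand":0.03},{"dx":0,"dy":-0.04,"dz":0,"rx":0,"ry":0,"rz":0,"hand":0.03},{"dx":0,"dy":-0.04,"dz":0,"rx":0,"ry":0,"rz":0,"hand":0.03},{"dx":0,"dy":-0.04,"dz":0,"rx":0,"ry":0,"rz":0,"hand":0.03},{"dx":0,"dy":0,"dz":0,"rx":0,"ry":0,"rz":0,"hand":0.03}]'
```

```text
clock: 8.2
position: [0.651, -0.2551, 0.2319]
ee_rot: [0.0, 0.728, 0.686, -0.0]
contact_force: [2.4, 1.0, -1.7]
width: 0.0301
gripper_force: 1.3
clock: 9.03
position: [0.4031, -0.2386, 0.3231]
ee_rot: [-0.003, 0.729, 0.685, -0.002]
contact_force: [0.5, 0.1, -0.7]
width: 0.0303
gripper_force: 0.0
```

```bash
python3 -m pendant '[{"dx":0.04,"dy":-0.0024,"dz":0,"rx":0,"ry":0,"rz":0,"hand":0.06},{"dx":0.04,"dy":-0.0024,"dz":0,"rx":0,"ry":0,"rz":0,"hand":0.06},{"dx":0.04,"dy":-0.0024,"dz":0,"rx":0,"ry":0,"rz":0,"hand":0.06},{"dx":0.04,"dy":-0.0024,"dz":0,"rx":0,"ry":0,"rz":0,"hand":0.06},{"dx":0.04,"dy":-0.0024,"dz":0,"rx":0,"ry":0,"rz":0,"hand":0.06},{"dx":0.04,"dy":-0.0024,"dz":0,"rx":0,"ry":0,"rz":0,"hand":0.06},{"dx":0.04,"dy":-0.0024,"dz":0,"rx":0,"ry":0,"rz":0,"hand":0.06},{"dx":0.04,"dy":-0.0024,"dz":0,"rx":0,"ry":0,"rz":0,"hand":0.06},{"dx":0.04,"dy":-0.0024,"dz":0,"rx":0,"ry":0,"rz":0,"hand":0.06},{"dx":0.04,"dy":-0.0024,"dz":0,"rx":0,"ry":0,"rz":0,"hand":0.06},{"dx":0.04,"dy":-0.0024,"dz":0,"rx":0,"ry":0,"rz":0,"hand":0.06},{"dx":0.04,"dy":-0.0024,"dz":0,"rx":0,"ry":0,"rz":0,"hand":0.06}]'
python3 -m pendant '[{"dx":0.04,"dy":-0.0024,"dz":0,"rx":0,"ry":0,"rz":2.8,"hand":0.06},{"dx":0.035,"dy":-0.0024,"dz":0,"rx":0,"ry":0,"rz":0,"hand":0.06},{"dx":0,"dy":0,"dz":0,"rx":0,"ry":0,"rz":0,"hand":0.06},{"dx":0,"dy":0,"dz":0,"rx":0,"ry":0,"rz":0,"hand":0.06},{"dx":0,"dy":0,"dz":0,"rx":0,"ry":0,"rz":0,"hand":0.06}]'
python3 - <<'E'
from h import *
delta(.525,.317,.058)
d=manip.get_image("top")
f=sum(manip.get_image("top")["frame"].astype(float) for _ in range(6))/6;np.save("f1.npy",f);d["frame"]=f.astype(np.uint8)
for z in(.15,.25,.35):print("monitor corner",onz(d,200,148,z).round(3))
crop(d,310,430,95,195,6,"pics/c5.png")
E
```

```text
clock: 10.03
position: [0.4099, 0.2414, 0.3229]
ee_rot: [0.001, 0.728, 0.686, -0.0]
contact_force: [0.8, -1.1, -0.0]
width: 0.0603
gripper_force: 0.0
clock: 10.45
position: [0.4118, 0.3145, 0.3224]
ee_rot: [0.001, 0.744, 0.668, -0.001]
contact_force: [-0.0, 0.1, -0.4]
width: 0.06
gripper_force: 0.0
tool-shift [0.0152 0.1123 0.2644] tool-x angle 1.4633 z [-0.001 -0.002 -1.   ] q [ 0.52  0.15  1.45 -0.    1.54  0.63]
monitor corner [0.736 0.266 0.15 ]
monitor corner [0.643 0.288 0.25 ]
monitor corner [0.55  0.309 0.35 ]
```

View pics/c5.png

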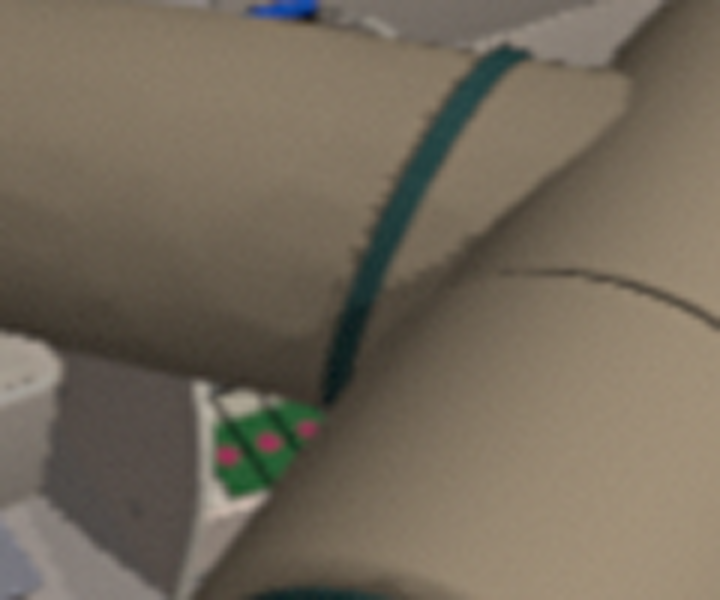

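The shutter stays open: its blue bar is at the top of the view, and the green block with pink dots shows at (265,445). The arm hides the pins, so I'll get the plate first.

```bash
python3 -m pendant '[{"dx":0.005,"dy":0.0374,"dz":0,"rx":0,"ry":0,"rz":0,"hand":0.06},{"dx":0.005,"dy":0.0374,"dz":0,"rx":0,"ry":0,"rz":0,"hand":0.06},{"dx":0.005,"dy":0.0374,"dz":0,"rx":0,"ry":0,"rz":0,"hand":0.06},{"dx":0,"dy":0,"dz":0.03,"rx":0,"ry":0,"rz":0,"hand":0.06},{"dx":0,"dy":0,"dz":0.04,"rx":0,"ry":0,"rz":0,"hand":0.06},{"dx":0,"dy":0,"dz":0.04,"rx":0,"ry":0,"rz":0,"hand":0.06},{"dx":0,"dy":0,"dz":0.04,"rx":0,"ry":0,"rz":0,"hand":0.06},{"dx":0,"dy":0,"dz":0.03,"rx":0,"ry":0,"rz":0,"hand":0.06},{"dx":0,"dy":0,"dz":0,"rx":0,"ry":0,"rz":0,"hand":0.06},{"dx":0,"dy":0,"dz":0,"rx":0,"ry":0,"rz":0,"hand":0.06},{"dx":0,"dy":0,"dz":0,"rx":0,"ry":0,"rz":0,"hand":0.06}]'
python3 -c "
from h import *
delta(.525,.317,.058)"
```

```text
clock: 11.72
position: [0.5269, 0.3187, 0.1448]
ee_rot: [0.001, 0.744, 0.668, 0.002]
contact_force: [0.5, 0.7, -0.6]
width: 0.0602
gripper_force: 0.0
tool-shift [-0.0021 -0.002   0.0867] tool-x angle 1.4628 z [ 0.003  0.001 -1.   ] q [ 0.43  0.39  1.55 -0.    1.19  0.54]
```

```bash
python3 -m pendant '[{"dx":-0.002,"dy":-0.002,"dz":0.025,"rx":0,"ry":0,"rz":0,"hand":0.06},{"dx":0,"dy":0,"dz":0.025,"rx":0,"ry":0,"rz":0,"hand":0.06},{"dx":0,"dy":0,"dz":0.02,"rx":0,"ry":0,"rz":0,"hand":0.06},{"dx":0,"dy":0,"dz":0.0165,"rx":0,"ry":0,"rz":0,"hand":0.06},{"dx":0,"dy":0,"dz":0,"rx":0,"ry":0,"rz":0,"hand":0.06},{"dx":0,"dy":0,"dz":0,"rx":0,"ry":0,"rz":0,"hand":0.06}]'
python3 -m pendant '[{"dx":0,"dy":0,"dz":0,"rx":0,"ry":0,"rz":0,"hand":0.0},{"dx":0,"dy":0,"dz":0,"rx":0,"ry":0,"rz":0,"hand":0.0},{"dx":0,"dy":0,"dz":0,"rx":0,"ry":0,"rz":0,"hand":0.0},{"dx":0,"dy":0,"dz":0,"rx":0,"ry":0,"rz":0,"hand":0.0},{"dx":0,"dy":0,"dz":0,"rx":0,"ry":0,"rz":0,"hand":0.0},{"dx":0,"dy":0,"dz":0,"rx":0,"ry":0,"rz":0,"hand":0.0},{"dx":0,"dy":0,"dz":0,"rx":0,"ry":0,"rz":0,"hand":0.0},{"dx":0,"dy":0,"dz":0,"rx":0,"ry":0,"rz":0,"hand":0.0}]' 60
```

```text
clock: 12.22
position: [0.5246, 0.3171, 0.0581]
ee_rot: [0.001, 0.744, 0.668, 0.001]
contact_force: [1.7, -0.5, 0.4]
width: 0.0603
gripper_force: 0.0
clock: 12.88
position: [0.5253, 0.3171, 0.0577]
ee_rot: [0.001, 0.744, 0.668, 0.002]
contact_force: [2.5, 0.7, 5.2]
width: 0.0145
gripper_force: 61.8
```

```bash
python3 -m pendant '[{"dx":0,"dy":0,"dz":-0.01,"rx":0,"ry":0,"rz":0,"hand":0.0},{"dx":0,"dy":0,"dz":-0.02,"rx":0,"ry":0,"rz":0,"hand":0.0},{"dx":0,"dy":0,"dz":-0.03,"rx":0,"ry":0,"rz":0,"hand":0.0},{"dx":0,"dy":0,"dz":-0.04,"rx":0,"ry":0,"rz":0,"hand":0.0},{"dx":0,"dy":0,"dz":-0.04,"rx":0,"ry":0,"rz":0,"hand":0.0},{"dx":0,"dy":0,"dz":-0.04,"rx":0,"ry":0,"rz":0,"hand":0.0},{"dx":0,"dy":0,"dz":-0.04,"rx":0,"ry":0,"rz":0,"hand":0.0},{"dx":0,"dy":0,"dz":-0.03,"rx":0,"ry":0,"rz":0,"hand":0.0},{"dx":0,"dy":0,"dz":0,"rx":0,"ry":0,"rz":0,"hand":0.0}]'
python3 -m pendant '[{"dx":0,"dy":-0.03,"dz":0,"rx":0,"ry":0,"rz":0,"hand":0.0},{"dx":0.01,"dy":-0.035,"dz":0,"rx":0,"ry":0,"rz":0,"hand":0.0},{"dx":0.012,"dy":-0.038,"dz":0,"rx":0,"ry":0,"rz":0,"hand":0.0},{"dx":0.012,"dy":-0.038,"dz":0,"rx":0,"ry":0,"rz":0,"hand":0.0},{"dx":0.012,"dy":-0.038,"dz":0,"rx":0,"ry":0,"rz":0,"hand":0.0},{"dx":0.012,"dy":-0.038,"dz":0,"rx":0,"ry":0,"rz":0,"hand":0.0},{"dx":0.012,"dy":-0.038,"dz":0,"rx":0,"ry":0,"rz":0,"hand":0.0},{"dx":0.01,"dy":-0.03,"dz":0,"rx":0,"ry":0,"rz":0,"hand":0.0},{"dx":0.005,"dy":-0.015,"dz":0,"rx":0,"ry":0,"rz":0,"hand":0.0},{"dx":0,"dy":0,"dz":0,"rx":0,"ry":0,"rz":0,"hand":0.0},{"dx":0,"dy":0,"dz":0,"rx":0,"ry":0,"rz":0,"hand":0.0}]'
python3 - <<'E'
from h import *
d=manip.get_image("top")
f=sum(manip.get_image("top")["frame"].astype(float) for _ in range(6))/6;np.save("f2.npy",f);d["frame"]=f.astype(np.uint8)
im=cv2.resize(d["frame"][:,:,::-1],None,fx=.7,fy=.7);c=cv2.resize(d["frame"][130:190,335:395,::-1],None,fx=7,fy=7,interpolation=cv2.INTER_CUBIC)
o=np.zeros((420,800,3),np.uint8);o[:,:420]=c;o[:im.shape[0],420:420+im.shape[1]]=im[:, :380];cv2.imwrite("pics/c6.png",o)
print(manip.get_state()["clock"])
E
```

```text
clock: 13.63
position: [0.5243, 0.3176, 0.313]
ee_rot: [0.001, 0.744, 0.668, 0.005]
contact_force: [2.2, -0.6, -4.2]
width: 0.015
gripper_force: 60.5
clock: 14.55
position: [0.2321, 0.432, 0.304]
ee_rot: [0.001, 0.743, 0.669, -0.003]
contact_force: [0.4, 0.1, -4.6]
width: 0.0151
gripper_force: 60.4
14.9
```

View pics/c6.png

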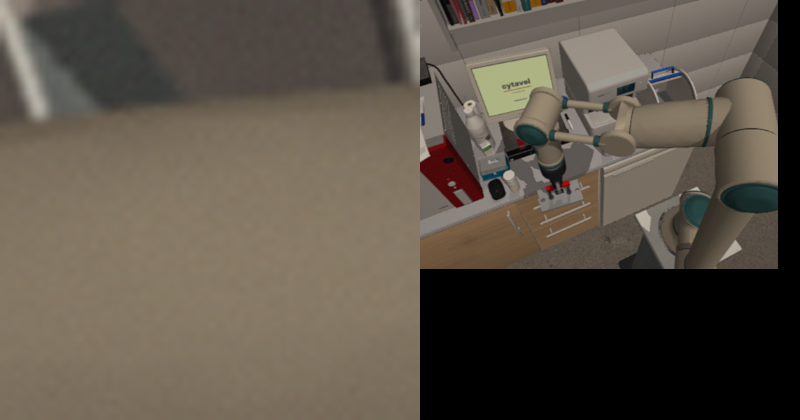

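The plate hangs level in the gripper, but the elbow hides the pins. I'll carry it round to the right, where the station view was clear earlier.

```bash
python3 -m pendant '[{"dx":-0.031,"dy":0.0223,"dz":0,"rx":0,"ry":0,"rz":0,"hand":0.0},{"dx":-0.031,"dy":0.0223,"dz":0,"rx":0,"ry":0,"rz":0,"hand":0.0},{"dx":-0.031,"dy":0.0223,"dz":0,"rx":0,"ry":0,"rz":0,"hand":0.0},{"dx":-0.031,"dy":0.0223,"dz":0,"rx":0,"ry":0,"rz":0,"hand":0.0},{"dx":-0.031,"dy":0.0223,"dz":0,"rx":0,"ry":0,"rz":0,"hand":0.0},{"dx":-0.031,"dy":0.0223,"dz":0,"rx":0,"ry":0,"rz":0,"hand":0.0},{"dx":-0.031,"dy":0.0223,"dz":0,"rx":0,"ry":0,"rz":0,"hand":0.0},{"dx":-0.031,"dy":0.0223,"dz":0,"rx":0,"ry":0,"rz":0,"hand":0.0},{"dx":-0.031,"dy":0.0223,"dz":0,"rx":0,"ry":0,"rz":0,"hand":0.0},{"dx":-0.031,"dy":0.0223,"dz":0,"rx":0,"ry":0,"rz":0,"hand":0.0}]'
python3 -m pendant '[{"dx":-0.0378,"dy":-0.0009,"dz":0,"rx":0,"ry":0,"rz":0,"hand":0.0},{"dx":-0.0378,"dy":-0.0009,"dz":0,"rx":0,"ry":0,"rz":0,"hand":0.0},{"dx":-0.0378,"dy":-0.0009,"dz":0,"rx":0,"ry":0,"rz":0,"hand":0.0},{"dx":-0.0378,"dy":-0.0009,"dz":0,"rx":0,"ry":0,"rz":0,"hand":0.0},{"dx":-0.0378,"dy":-0.0009,"dz":0,"rx":0,"ry":0,"rz":0,"hand":0.0},{"dx":-0.0378,"dy":-0.0009,"dz":0,"rx":0,"ry":0,"rz":0,"hand":0.0},{"dx":-0.0378,"dy":-0.0009,"dz":0,"rx":0,"ry":0,"rz":0,"hand":0.0},{"dx":-0.0378,"dy":-0.0009,"dz":0,"rx":0,"ry":0,"rz":0,"hand":0.0},{"dx":-0.0378,"dy":-0.0009,"dz":0,"rx":0,"ry":0,"rz":0,"hand":0.0},{"dx":-0.0378,"dy":-0.0009,"dz":0,"rx":0,"ry":0,"rz":0,"hand":0.0},{"dx":-0.0378,"dy":-0.0009,"dz":0,"rx":0,"ry":0,"rz":0,"hand":0.0},{"dx":-0.0378,"dy":-0.0009,"dz":0,"rx":0,"ry":0,"rz":0,"hand":0.0}]'
python3 -m pendant '[{"dx":-0.0216,"dy":-0.0306,"dz":0,"rx":0,"ry":0,"rz":0,"hand":0.0},{"dx":-0.0216,"dy":-0.0306,"dz":0,"rx":0,"ry":0,"rz":0,"hand":0.0},{"dx":-0.0216,"dy":-0.0306,"dz":0,"rx":0,"ry":0,"rz":0,"hand":0.0},{"dx":-0.0216,"dy":-0.0306,"dz":0,"rx":0,"ry":0,"rz":0,"hand":0.0},{"dx":-0.0216,"dy":-0.0306,"dz":0,"rx":0,"ry":0,"rz":0,"hand":0.0},{"dx":-0.0216,"dy":-0.0306,"dz":0,"rx":0,"ry":0,"rz":0,"hand":0.0},{"dx":-0.0216,"dy":-0.0306,"dz":0,"rx":0,"ry":0,"rz":0,"hand":0.0},{"dx":-0.0216,"dy":-0.0306,"dz":0,"rx":0,"ry":0,"rz":0,"hand":0.0},{"dx":-0.0216,"dy":-0.0306,"dz":0,"rx":0,"ry":0,"rz":0,"hand":0.0},{"dx":-0.0216,"dy":-0.0306,"dz":0,"rx":0,"ry":0,"rz":0,"hand":0.0},{"dx":-0.0216,"dy":-0.0306,"dz":0,"rx":0,"ry":0,"rz":0,"hand":0.0}]'
python3 - <<'E'
from h import *
d=manip.get_image("top")
f=sum(manip.get_image("top")["frame"].astype(float) for _ in range(8))/8;np.save("f3.npy",f);d["frame"]=f.astype(np.uint8)
crop(d,332,402,100,190,6,"pics/c7.png")
o,yaw=(.6064,-.2503),-.058
for n,P in(("seat",[-.07,0,.022]),("pinL tip",[-.07,.06,.057]),("pinL base",[-.07,.06,.022]),("pinR tip",[-.07,-.06,.057]),("pinR base",[-.07,-.06,.022])):
    u,v=proj(d,frame(*o,yaw,P));print(n,(u+.5-332)*6,(v+.5-100)*6)
E
```

```text
clock: 15.73
position: [0.4231, 0.0988, 0.3065]
ee_rot: [0.0, 0.745, 0.668, 0.0]
contact_force: [0.3, 0.7, -3.9]
width: 0.015
gripper_force: 60.5
clock: 16.73
position: [0.3619, -0.351, 0.3063]
ee_rot: [0.0, 0.745, 0.667, 0.0]
contact_force: [0.5, 0.5, -4.2]
width: 0.0151
gripper_force: 60.6
clock: 17.65
position: [0.0003, -0.5494, 0.3063]
ee_rot: [0.0, 0.745, 0.668, -0.0]
contact_force: [1.0, -0.2, -4.4]
width: 0.0152
gripper_force: 60.7
seat [133.73939381] [403.4150407]
pinL tip [56.33070918] [392.22473104]
pinL base [46.8511875] [430.02362611]
pinR tip [231.55829135] [339.2010563]
pinR base [219.06810489] [377.28403405]
```

View pics/c7.png

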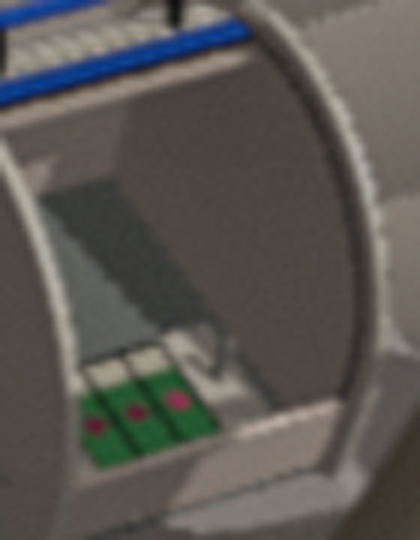

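The right pin is visible, tip near crop (225,340) and base near (213,375), about 1 px left of the prediction. The cheek hides the left pin. My picture budget is used up, so I'll work from pixel values now.

```bash
python3 - <<'E'
import numpy as np
f=np.load("f3.npy").mean(2).round().astype(int)
print("      ",*range(361,378))
for v in range(151,169): print(v,*f[v,361:378])
E
```

```text
361 362 363 364 365 366 367 368 369 370 371 372 373 374 375 376 377
151 59 58 60 57 61 66 70 74 72 72 72 71 75 72 72 74 72
152 58 59 60 58 59 61 62 69 74 74 74 74 72 73 72 71 74
153 57 57 61 61 65 66 62 65 69 73 75 72 73 74 74 73 72
154 74 73 72 77 86 86 72 64 69 72 73 74 75 73 73 73 73
155 123 115 99 91 93 93 82 68 68 74 74 74 73 72 73 72 74
156 154 147 124 101 93 94 90 76 75 84 81 73 75 73 74 73 74
157 158 158 147 125 100 93 91 74 80 94 80 73 73 73 73 73 73
158 154 154 146 138 119 101 87 72 75 83 75 70 72 73 72 73 73
159 130 132 114 111 122 117 91 72 76 78 70 63 69 73 73 72 73
160 102 124 118 101 106 118 95 71 79 86 76 65 66 69 72 72 72
161 73 113 138 123 103 95 76 72 90 95 90 75 61 63 69 72 73
162 55 84 134 146 127 102 78 85 112 114 100 82 67 62 69 73 73
163 50 53 93 138 149 141 118 112 129 138 122 97 78 65 64 68 72
164 64 56 63 105 144 155 151 147 150 154 144 120 94 75 63 61 69
165 81 75 62 73 128 154 155 151 149 146 138 127 107 91 73 59 61
166 90 88 73 54 85 131 140 133 123 114 109 107 99 94 80 66 63
167 83 87 76 54 54 86 102 104 99 95 93 92 93 93 89 80 62
168 66 69 62 59 52 58 75 89 93 91 93 91 93 92 93 84 78
```

The pin's mid-line (369.4 at row 159) and tip (370,156) match the prediction from the bar to about 0.4 px. The pinch put the bar about 1.9 mm farther in x than the camera did, so I'll aim for a seat of (0.538,-0.246). I turn the plate, then carry it above the station.

```bash
python3 -m pendant '[{"dx":0,"dy":0,"dz":0,"rx":0,"ry":0,"rz":-2.8,"hand":0.0},{"dx":0.0209,"dy":0.0325,"dz":0,"rx":0,"ry":0,"rz":0,"hand":0.0},{"dx":0.0209,"dy":0.0325,"dz":0,"rx":0,"ry":0,"rz":0,"hand":0.0},{"dx":0.0209,"dy":0.0325,"dz":0,"rx":0,"ry":0,"rz":0,"hand":0.0},{"dx":0.0209,"dy":0.0325,"dz":0,"rx":0,"ry":0,"rz":0,"hand":0.0},{"dx":0.0209,"dy":0.0325,"dz":0,"rx":0,"ry":0,"rz":0,"hand":0.0},{"dx":0.0209,"dy":0.0325,"dz":0,"rx":0,"ry":0,"rz":0,"hand":0.0},{"dx":0.0209,"dy":0.0325,"dz":0,"rx":0,"ry":0,"rz":0,"hand":0.0},{"dx":0.0209,"dy":0.0325,"dz":0,"rx":0,"ry":0,"rz":0,"hand":0.0},{"dx":0.0209,"dy":0.0325,"dz":0,"rx":0,"ry":0,"rz":0,"hand":0.0}]'
python3 -m pendant '[{"dx":0.0209,"dy":0.0325,"dz":0,"rx":0,"ry":0,"rz":0,"hand":0.0},{"dx":0.0209,"dy":0.0325,"dz":0,"rx":0,"ry":0,"rz":0,"hand":0.0},{"dx":0.0209,"dy":0.0325,"dz":0,"rx":0,"ry":0,"rz":0,"hand":0.0},{"dx":0.0209,"dy":0.0325,"dz":0,"rx":0,"ry":0,"rz":0,"hand":0.0},{"dx":0.0209,"dy":0.0325,"dz":0,"rx":0,"ry":0,"rz":0,"hand":0.0},{"dx":0.0209,"dy":0.0325,"dz":0,"rx":0,"ry":0,"rz":0,"hand":0.0},{"dx":0.0209,"dy":0.0325,"dz":0,"rx":0,"ry":0,"rz":0,"hand":0.0},{"dx":0,"dy":0,"dz":0,"rx":0,"ry":0,"rz":0,"hand":0.0},{"dx":0,"dy":0,"dz":0,"rx":0,"ry":0,"rz":0,"hand":0.0},{"dx":0,"dy":0,"dz":0,"rx":0,"ry":0,"rz":0,"hand":0.0}]'
cat > red.py <<'E'
from h import *
delta(.538,-.2462,.155)
d=manip.get_image("top");f=sum(manip.get_image("top")["frame"].astype(float) for _ in range(6))/6;np.save("fr.npy",f)
r=f[:,:,0]-np.maximum(f[:,:,1],f[:,:,2]);m=(r>40).astype(np.uint8);m[:,:240]=0
n,lab,st,c=cv2.connectedComponentsWithStats(m)
for i in range(1,n):
    if st[i,4]>5:print("red",st[i],c[i].round(2))
s=manip.get_state();e=rot(s["ee_rot"]).as_matrix();
for k in(-.039,0,.039):
    u,v=proj(d,s["position"]+e[:,0]*k+[0,0,.021]);print("pred handle",k,u.round(2),v.round(2))
E
python3 red.py
```

```text
clock: 18.93
position: [0.3077, -0.376, 0.3068]
ee_rot: [0.001, 0.727, 0.687, -0.0]
contact_force: [1.3, -0.9, -4.4]
width: 0.0151
gripper_force: 60.8
clock: 19.77
position: [0.5413, -0.2445, 0.3061]
ee_rot: [-0.0, 0.727, 0.687, -0.001]
contact_force: [0.5, -0.2, -3.8]
width: 0.0151
gripper_force: 60.8
tool-shift [-0.0018 -0.003   0.1511] tool-x angle 1.5142 z [-0.001 -0.    -1.   ] q [-0.54  0.28  1.32 -0.    1.54 -0.48]
pred handle -0.039 382.57 98.49
pred handle 0 371.67 101.39
pred handle 0.039 360.63 104.34
```

```bash
python3 - <<'E'
from h import *
d=manip.get_image("top")
for fn,T,a in(("f2.npy",[.2321,.432,.304],1.463),("f3.npy",[.0003,-.5494,.3063],1.463)):
    f=np.load(fn);r=f[:,:,0]-np.maximum(f[:,:,1],f[:,:,2]);m=(r>40).astype(np.uint8)
    n,lab,st,c=cv2.connectedComponentsWithStats(m);print(fn)
    for i in range(1,n):
        if 15<st[i,4]<600:print("red",st[i],c[i].round(2))
    x=np.array([np.cos(a),np.sin(a),0])
    for k in(-.039,0,.039):
        u,v=proj(d,np.array(T)+x*k+[0,0,.02]);print("pred",k,u.round(2),v.round(2))
E
python3 -m pendant '[{"dx":-0.0018,"dy":-0.003,"dz":0.02,"rx":0,"ry":0,"rz":0,"hand":0.0},{"dx":0,"dy":0,"dz":0.03,"rx":0,"ry":0,"rz":0,"hand":0.0},{"dx":0,"dy":0,"dz":0.03,"rx":0,"ry":0,"rz":0,"hand":0.0},{"dx":0,"dy":0,"dz":0.03,"rx":0,"ry":0,"rz":0,"hand":0.0},{"dx":0,"dy":0,"dz":0.025,"rx":0,"ry":0,"rz":0,"hand":0.0},{"dx":0,"dy":0,"dz":0.01,"rx":0,"ry":0,"rz":0,"hand":0.0},{"dx":0,"dy":0,"dz":0,"rx":0,"ry":0,"rz":0,"hand":0.0},{"dx":0,"dy":0,"dz":0,"rx":0,"ry":0,"rz":0,"hand":0.0},{"dx":0,"dy":0,"dz":0,"rx":0,"ry":0,"rz":0,"hand":0.0}]'
python3 red.py
```

```text
f2.npy
red [43  0 16 34 77] [50.34 15.14]
red [ 50   0  16  34 130] [57.72 14.74]
red [118   1  19  17 221] [127.23   9.1 ]
red [159   0  13  10  98] [164.8   4.2]
red [137 197  14  17 118] [143.31 204.55]
red [202 257  12  11 102] [207.97 262.05]
red [179 264  13  10  93] [184.9  268.74]
pred -0.039 213.66 261.12
pred 0 196.91 265.94
pred 0.039 179.87 270.85
f3.npy
red [43  0 15 30 68] [49.9  14.19]
red [ 50   0  16  34 127] [57.62 14.49]
red [118   1  19  17 222] [127.27   9.12]
red [158   0  14  10  99] [164.73   4.16]
red [137 195  14  19 160] [144.09 202.89]
pred -0.039 601.24 193.78
pred 0 589.36 197.53
pred 0.039 577.3 201.34
clock: 20.92
position: [0.5398, -0.2481, 0.1633]
ee_rot: [0.002, 0.728, 0.686, 0.001]
contact_force: [1.3, -0.1, -4.2]
width: 0.0148
gripper_force: 60.9
tool-shift [ 0.0018 -0.0019  0.0083] tool-x angle 1.5118 z [ 0.004 -0.002 -1.   ] q [-0.55  0.35  1.58 -0.    1.22 -0.49]
pred handle -0.039 372.8 132.17
pred handle 0 362.74 135.06
pred handle 0.039 352.55 137.99
```

The handle is hidden here, but the earlier view showed it centred on the TCP to about 1.5 mm. I'll average the pose readings before the final descent.

```bash
cat > avg.py <<'E'
from h import *
import sys
P=[];A=[];F=[];Z=[]
for _ in range(8):
    manip.get_image("top");s=manip.get_state();e=rot(s["ee_rot"]).as_matrix();P.append(s["position"]);A.append(np.arctan2(e[1,0],e[0,0]));F.append(s["contact_force"]);Z.append(e[:,2])
p=np.mean(P,0);a=np.mean(A);print("pos",p.round(4),"sd",np.std(P,0).round(4),"ang",a.round(4),"z",np.mean(Z,0).round(4),"F",np.mean(F,0).round(2),"clk",s["clock"],"w",s["width"])
t=np.array([.538,-.2462])-p[:2];print("dx %.4f dy %.4f dz_to_seat %.4f"%(t@[np.cos(a),np.sin(a)],t@[np.sin(a),-np.cos(a)],p[2]-.0797))
E
python3 avg.py
```

```text
pos [ 0.5384 -0.2471  0.1613] sd [0.0001 0.     0.0002] ang 1.512 z [ 1.e-04 -2.e-04 -1.e+00] F [-0.23  0.07 -4.63] clk 21.6667 w 0.01491049006993123
dx 0.0009 dy -0.0005 dz_to_seat 0.0816
```

```bash
python3 -m pendant '[{"dx":0.0009,"dy":-0.0005,"dz":0.015,"rx":0,"ry":0,"rz":0,"hand":0.0},{"dx":0,"dy":0,"dz":0.015,"rx":0,"ry":0,"rz":0,"hand":0.0},{"dx":0,"dy":0,"dz":0.01,"rx":0,"ry":0,"rz":0,"hand":0.0},{"dx":0,"dy":0,"dz":0,"rx":0,"ry":0,"rz":0,"hand":0.0},{"dx":0,"dy":0,"dz":0,"rx":0,"ry":0,"rz":0,"hand":0.0},{"dx":0,"dy":0,"dz":0,"rx":0,"ry":0,"rz":0,"hand":0.0},{"dx":0,"dy":0,"dz":0,"rx":0,"ry":0,"rz":0,"hand":0.0}]'
python3 avg.py
python3 -m pendant '[{"dx":0,"dy":0,"dz":0.002,"rx":0,"ry":0,"rz":0,"hand":0.0},{"dx":0,"dy":0,"dz":0.002,"rx":0,"ry":0,"rz":0,"hand":0.0},{"dx":0,"dy":0,"dz":0.002,"rx":0,"ry":0,"rz":0,"hand":0.0},{"dx":0,"dy":0,"dz":0.002,"rx":0,"ry":0,"rz":0,"hand":0.0},{"dx":0,"dy":0,"dz":0,"rx":0,"ry":0,"rz":0,"hand":0.0},{"dx":0,"dy":0,"dz":0,"rx":0,"ry":0,"rz":0,"hand":0.0}]'
python3 avg.py
```

```text
clock: 22.25
position: [0.5387, -0.2467, 0.1222]
ee_rot: [0.001, 0.728, 0.686, 0.0]
contact_force: [-0.2, 0.5, -5.3]
width: 0.0152
gripper_force: 60.8
pos [ 0.5383 -0.2464  0.1218] sd [0.0002 0.0001 0.0003] ang 1.512 z [ 9.e-04 -6.e-04 -1.e+00] F [-0.09  0.06 -4.46] clk 22.65 w 0.01533187620849609
dx 0.0002 dy -0.0003 dz_to_seat 0.0421
clock: 23.15
position: [0.5378, -0.2461, 0.1129]
ee_rot: [-0.0, 0.728, 0.686, -0.0]
contact_force: [-0.3, -0.2, -4.9]
width: 0.0155
gripper_force: 60.8
pos [ 0.538  -0.2462  0.1133] sd [0.     0.     0.0001] ang 1.512 z [ 2.e-04 -2.e-04 -1.e+00] F [-0.2  -0.12 -4.3 ] clk 23.55 w 0.014890296355153812
dx 0.0000 dy -0.0000 dz_to_seat 0.0336
```

```bash
python3 -m pendant '[{"dx":0,"dy":0,"dz":0.002,"rx":0,"ry":0,"rz":0,"hand":0.0},{"dx":0,"dy":0,"dz":0.002,"rx":0,"ry":0,"rz":0,"hand":0.0},{"dx":0,"dy":0,"dz":0.002,"rx":0,"ry":0,"rz":0,"hand":0.0},{"dx":0,"dy":0,"dz":0,"rx":0,"ry":0,"rz":0,"hand":0.0},{"dx":0,"dy":0,"dz":0,"rx":0,"ry":0,"rz":0,"hand":0.0}]'
python3 avg.py
python3 -m pendant '[{"dx":0,"dy":0,"dz":0.002,"rx":0,"ry":0,"rz":0,"hand":0.0},{"dx":0,"dy":0,"dz":0.002,"rx":0,"ry":0,"rz":0,"hand":0.0},{"dx":0,"dy":0,"dz":0,"rx":0,"ry":0,"rz":0,"hand":0.0},{"dx":0,"dy":0,"dz":0,"rx":0,"ry":0,"rz":0,"hand":0.0}]'
python3 avg.py
```

```text
clock: 23.97
position: [0.5378, -0.2461, 0.1069]
ee_rot: [-0.0, 0.728, 0.686, -0.0]
contact_force: [0.2, -0.3, -4.2]
width: 0.0148
gripper_force: 60.8
pos [ 0.538  -0.2462  0.1072] sd [0.     0.     0.0001] ang 1.512 z [ 1.e-04 -1.e-04 -1.e+00] F [ 0.16 -0.28 -4.41] clk 24.3667 w 0.014922077845592316
dx 0.0000 dy 0.0000 dz_to_seat 0.0275
clock: 24.7
position: [0.5378, -0.2461, 0.1029]
ee_rot: [-0.0, 0.728, 0.686, -0.0]
contact_force: [0.1, -0.1, -4.6]
width: 0.0149
gripper_force: 60.8
pos [ 0.538  -0.2462  0.1032] sd [0.     0.     0.0001] ang 1.512 z [ 0.e+00 -1.e-04 -1.e+00] F [ 0.14 -0.38 -4.52] clk 25.1 w 0.01458190763239754
dx 0.0000 dy 0.0000 dz_to_seat 0.0235
```

The pins are through the holes with no contact force. Lowering on.

```bash
python3 -m pendant '[{"dx":0,"dy":0,"dz":0.003,"rx":0,"ry":0,"rz":0,"hand":0.0},{"dx":0,"dy":0,"dz":0.003,"rx":0,"ry":0,"rz":0,"hand":0.0},{"dx":0,"dy":0,"dz":0.003,"rx":0,"ry":0,"rz":0,"hand":0.0},{"dx":0,"dy":0,"dz":0.003,"rx":0,"ry":0,"rz":0,"hand":0.0},{"dx":0,"dy":0,"dz":0.003,"rx":0,"ry":0,"rz":0,"hand":0.0},{"dx":0,"dy":0,"dz":0.003,"rx":0,"ry":0,"rz":0,"hand":0.0},{"dx":0,"dy":0,"dz":0.003,"rx":0,"ry":0,"rz":0,"hand":0.0},{"dx":0,"dy":0,"dz":0,"rx":0,"ry":0,"rz":0,"hand":0.0},{"dx":0,"dy":0,"dz":0,"rx":0,"ry":0,"rz":0,"hand":0.0}]'
python3 avg.py
python3 -m pendant '[{"dx":0,"dy":0,"dz":0.001,"rx":0,"ry":0,"rz":0,"hand":0.0},{"dx":0,"dy":0,"dz":0.001,"rx":0,"ry":0,"rz":0,"hand":0.0},{"dx":0,"dy":0,"dz":0.001,"rx":0,"ry":0,"rz":0,"hand":0.0},{"dx":0,"dy":0,"dz":0,"rx":0,"ry":0,"rz":0,"hand":0.0},{"dx":0,"dy":0,"dz":0,"rx":0,"ry":0,"rz":0,"hand":0.0}]'
python3 avg.py
```

```text
clock: 25.85
position: [0.5379, -0.2461, 0.0819]
ee_rot: [-0.0, 0.728, 0.686, -0.0]
contact_force: [-0.4, 0.7, -4.3]
width: 0.0153
gripper_force: 60.8
pos [ 0.538  -0.2462  0.0823] sd [0.     0.     0.0001] ang 1.512 z [ 2.e-04 -2.e-04 -1.e+00] F [-0.07 -0.35 -4.15] clk 26.25 w 0.015160390051740132
dx 0.0000 dy -0.0000 dz_to_seat 0.0026
clock: 26.67
position: [0.538, -0.2461, 0.0795]
ee_rot: [0.0, 0.728, 0.686, 0.0]
contact_force: [0.1, 1.4, -1.5]
width: 0.0155
gripper_force: 61.4
pos [ 0.5381 -0.246   0.0795] sd [0. 0. 0.] ang 1.512 z [ 3.e-04  1.e-04 -1.e+00] F [-0.49  2.2   0.68] clk 27.0667 w 0.015102012875055082
dx -0.0002 dy -0.0001 dz_to_seat -0.0002
```

The plate is on the block: its weight is off the wrist at the expected height. Release and rise straight up.

```bash
python3 -m pendant '[{"dx":0,"dy":0,"dz":0,"rx":0,"ry":0,"rz":0,"hand":0.045},{"dx":0,"dy":0,"dz":0,"rx":0,"ry":0,"rz":0,"hand":0.045},{"dx":0,"dy":0,"dz":0,"rx":0,"ry":0,"rz":0,"hand":0.045},{"dx":0,"dy":0,"dz":0,"rx":0,"ry":0,"rz":0,"hand":0.045},{"dx":0,"dy":0,"dz":-0.005,"rx":0,"ry":0,"rz":0,"hand":0.045},{"dx":0,"dy":0,"dz":-0.01,"rx":0,"ry":0,"rz":0,"hand":0.045},{"dx":0,"dy":0,"dz":-0.02,"rx":0,"ry":0,"rz":0,"hand":0.045},{"dx":0,"dy":0,"dz":-0.02,"rx":0,"ry":0,"rz":0,"hand":0.045},{"dx":0,"dy":0,"dz":-0.03,"rx":0,"ry":0,"rz":0,"hand":0.045},{"dx":0,"dy":0,"dz":-0.04,"rx":0,"ry":0,"rz":0,"hand":0.045},{"dx":0,"dy":0,"dz":-0.04,"rx":0,"ry":0,"rz":0,"hand":0.045},{"dx":0,"dy":0,"dz":-0.04,"rx":0,"ry":0,"rz":0,"hand":0.045}]'
python3 -m pendant '[{"dx":-0.0209,"dy":-0.0325,"dz":0,"rx":0,"ry":0,"rz":0,"hand":0.045},{"dx":-0.0209,"dy":-0.0325,"dz":0,"rx":0,"ry":0,"rz":0,"hand":0.045},{"dx":-0.0209,"dy":-0.0325,"dz":0,"rx":0,"ry":0,"rz":0,"hand":0.045},{"dx":-0.0209,"dy":-0.0325,"dz":0,"rx":0,"ry":0,"rz":0,"hand":0.045},{"dx":-0.0209,"dy":-0.0325,"dz":0,"rx":0,"ry":0,"rz":0,"hand":0.045},{"dx":-0.0209,"dy":-0.0325,"dz":0,"rx":0,"ry":0,"rz":0,"hand":0.045},{"dx":-0.0209,"dy":-0.0325,"dz":0,"rx":0,"ry":0,"rz":0,"hand":0.045},{"dx":-0.0209,"dy":-0.0325,"dz":0,"rx":0,"ry":0,"rz":0,"hand":0.045},{"dx":-0.0209,"dy":-0.0325,"dz":0,"rx":0,"ry":0,"rz":0,"hand":0.045},{"dx":-0.0209,"dy":-0.0325,"dz":0,"rx":0,"ry":0,"rz":0,"hand":0.045},{"dx":-0.0209,"dy":-0.0325,"dz":0,"rx":0,"ry":0,"rz":0,"hand":0.045},{"dx":-0.0209,"dy":-0.0325,"dz":0,"rx":0,"ry":0,"rz":0,"hand":0.045}]'
python3 -m pendant '[{"dx":-0.0209,"dy":-0.0325,"dz":0,"rx":0,"ry":0,"rz":0,"hand":0.045},{"dx":-0.0209,"dy":-0.0325,"dz":0,"rx":0,"ry":0,"rz":0,"hand":0.045},{"dx":-0.0209,"dy":-0.0325,"dz":0,"rx":0,"ry":0,"rz":0,"hand":0.045},{"dx":-0.0209,"dy":-0.0325,"dz":0,"rx":0,"ry":0,"rz":0,"hand":0.045},{"dx":0,"dy":0,"dz":0,"rx":0,"ry":0,"rz":0,"hand":0.045}]'
python3 - <<'E'
from h import *
d=manip.get_image("top");f=sum(manip.get_image("top")["frame"].astype(float) for _ in range(6))/6
r=f[:,:,0]-np.maximum(f[:,:,1],f[:,:,2]);b=f[:,:,2]-f[:,:,0]
for nm,m in(("red",r>40),("blue",b>50)):
    m=m.astype(np.uint8);m[:,:240]=0;n,lab,st,c=cv2.connectedComponentsWithStats(m)
    for i in range(1,n):
        if st[i,4]>12:print(nm,st[i],c[i].round(2))
for k in(-.039,0,.039):print("pred handle",k,np.round(proj(d,frame(.538,-.2462,-.058,[0,k,.101])),2).T)
for q in(1.65,1.8):
    a=.14+q;print("bar mid q",q,np.round(proj(d,frame(.6079,-.2503,-.058,[-.175*np.cos(a),0,.072+.175*np.sin(a)])),1).T)
E
```

```text
clock: 28.07
position: [0.5376, -0.246, 0.2871]
ee_rot: [0.001, 0.728, 0.686, 0.0]
contact_force: [-0.2, -0.9, -0.6]
width: 0.0447
gripper_force: 0.0
clock: 29.07
position: [0.1321, -0.4742, 0.2856]
ee_rot: [0.001, 0.728, 0.686, -0.001]
contact_force: [0.5, -0.5, 0.2]
width: 0.0447
gripper_force: 0.0
clock: 29.48
position: [-0.0073, -0.5531, 0.2847]
ee_rot: [-0.0, 0.73, 0.684, -0.003]
contact_force: [0.5, -0.2, -0.4]
width: 0.045
gripper_force: 0.0
red [348 147  21  12 132] [357.77 152.51]
blue [331  94  32  11  96] [346.48  98.91]
blue [327 103  47  15 162] [349.82 110.22]
blue [263 192   9  10  63] [267.06 196.62]
pred handle -0.039 [[367.43 148.97]]
pred handle 0 [[357.79 151.84]]
pred handle 0.039 [[348.03 154.74]]
bar mid q 1.65 [[350.3 101.6]]
bar mid q 1.8 [[346.3  98.8]]
```

The handle is where it should be, the bar lies at q≈1.80, and the bottle cap hasn't moved. Handing in.

```bash
python3 -c "
from rig import manip
print(manip.sign_off())"
```

```text
the job is handed in; nothing more can be done
None
```

The job is handed in: the last camera check put the shutter fully open (about 1.80 rad) and the plate's handle at its expected place over the pins, set down gently and level; the bottle's cap had not moved, but the jar and tube were not re-measured.

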